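# Find the closed case that rattles and lay it up for repair

### The job

One of the three closed copper cases has a loose slug shut inside: find it by lifting a case a good 10 cm clear of the bench and gently rocking it end to end, each end clearly down (15 to 20 degrees) at least twice, feeling for the weight that rolls. Lay the case with the loose slug, rocked like this, squarely in the middle of the V groove of the black repair rest, and lay the two sound cases flat inside the shallow wooden tray. Do not shake hard or drop a case, keep them right way up, and leave everything else on the bench where it is.

Things in the scene. Friction and masses are not known exactly. Their poses are not given: they have to be found in the camera images.
- case_a: one of three closed octagonal copper cases that look the same, 150 long, 50 mm across flats, dark bands near the ends. Each lies on a flat; its two vertical flats (20.7 high, mid-height 25 above the underside) can be pinched, 50 wide, from above. Origin: centre of its underside; x along its length, z up. 0.21 to 0.56 kg empty, so weight does not tell
- case_b: second case, same shape and frame. One case of the three, drawn anew each time, has a round slug (0.2 kg, 34 mm) shut inside, at mid-length at the start; the other two are empty
- case_c: third case, same shape and frame. The slug rolls along its case, up to 50 mm either way from the middle, to the lower end within a second when the case is tipped a few degrees, and drifts when level; at an end it shifts the moment at the wrist by about 0.1 N m, about the line across the case
- cradle: fixed repair rest: board 200 x 140 x 18 mm, black pitch block 165 x 110 on it (top at 52) and four sloped wooden cheeks forming a V groove along its x, which centres a case sideways (up to 8 mm off). Cheeks lie 27 to 57 either side of the middle along x, within 27 of the centre line, 12 above a seated case's underside; fingers fit between. Origin: centre of the underside
- cradle_seat (a point): where the underside centre of a seated case comes: middle of the groove, 56 mm above the bench
- tray: fixed shallow wooden tray 192 (x) x 222 (y) x 16 mm high outside, lip 6 thick standing 10 above the floor, inside 180 x 210; room for two cases side by side along its x axis, centred 50 mm either side of its middle. Origin: centre of its underside.
- tray_floor (a point): centre of the tray's inner floor, 6 mm above the bench
- pot: small closed black pot, 38 mm across, 50 mm high, between the cases; bystander, leave it where it is; origin at the centre of its underside
- stone: tan sharpening stone 140 x 60 x 28 mm; bystander, leave it where it is; origin at the centre of its underside
- boxes: pile of three small cream square boxes, 75 x 75, 51 mm high; bystander, leave it where it is; origin at the centre of its underside
- flask: amber bottle 60 across, 130 mm high; bystander, leave it where it is; origin at the centre of its underside
- bowl: white bowl 100 across, 45 mm high; bystander, leave it where it is; origin at the centre of its underside
- weight: dark steel weight with a knob, 52 across, 60 mm high; bystander, leave it where it is; origin at the centre of its underside
Things that resemble listed ones, but are neither listed nor needed, are in the scene too. Leave any pink or turquoise look-alike of the case_c alone.

How it is judged (in metres and radians):
On the way, in this order (a step that is already met when the one before it is completed fails the run):
1. the case with the loose slug, lifted at least 60 mm, is tipped at least 9 degrees so that the slug lies at its lowered +x end (((distance between slug_g and case_a below 0.07 m and height (world z) of case_a above 0.06 m and x of slug_g in the frame of case_a above 0.035 m and angle between case_a's own x axis and vertical above 1.72 rad) or (distance between slug_g and case_b below 0.07 m and height (world z) of case_b above 0.06 m and x of slug_g in the frame of case_b above 0.035 m and angle between case_b's own x axis and vertical above 1.72 rad) or (distance between slug_g and case_c below 0.07 m and height (world z) of case_c above 0.06 m and x of slug_g in the frame of case_c above 0.035 m and angle between case_c's own x axis and vertical above 1.72 rad))), for 0.02 s.
2. and, still lifted, rocked back until the slug lies at its lowered -x end (((distance between slug_g and case_a below 0.07 m and height (world z) of case_a above 0.06 m and x of slug_g in the frame of case_a below -0.035 m and angle between case_a's own x axis and vertical below 1.42 rad) or (distance between slug_g and case_b below 0.07 m and height (world z) of case_b above 0.06 m and x of slug_g in the frame of case_b below -0.035 m and angle between case_b's own x axis and vertical below 1.42 rad) or (distance between slug_g and case_c below 0.07 m and height (world z) of case_c above 0.06 m and x of slug_g in the frame of case_c below -0.035 m and angle between case_c's own x axis and vertical below 1.42 rad))), for 0.02 s.
3. and, still lifted, once more until the slug lies at its lowered +x end (((distance between slug_g and case_a below 0.07 m and height (world z) of case_a above 0.06 m and x of slug_g in the frame of case_a above 0.035 m and angle between case_a's own x axis and vertical above 1.72 rad) or (distance between slug_g and case_b below 0.07 m and height (world z) of case_b above 0.06 m and x of slug_g in the frame of case_b above 0.035 m and angle between case_b's own x axis and vertical above 1.72 rad) or (distance between slug_g and case_c below 0.07 m and height (world z) of case_c above 0.06 m and x of slug_g in the frame of case_c above 0.035 m and angle between case_c's own x axis and vertical above 1.72 rad))), for 0.02 s.
At the end, for the whole second after the job is handed in: The case with the slug lies in the groove: underside centre within 20 mm across and 5 mm in height of cradle_seat, length within 0.1 rad of the groove. The other two lie on the tray floor (within 5 mm in height, 70 mm along x, 90 mm along y). All level within 0.07 rad, right way up, at rest (((distance between slug_g and case_a below 0.07 m and (horizontal distance between case_a and cradle_seat below 0.02 m and z of case_a in the frame of cradle_seat between -0.005 and 0.005 m and angle between the x axis of case_a and the x axis of cradle, either way round below 0.1 rad and angle between case_a's own z axis and vertical below 0.08 rad and angle between case_a's own x axis and vertical between 1.5 and 1.64 rad and linear speed of case_a below 0.02 m/s) and (x of case_b in the frame of tray_floor between -0.07 and 0.07 m and y of case_b in the frame of tray_floor between -0.09 and 0.09 m and z of case_b in the frame of tray_floor between -0.005 and 0.005 m and angle between case_b's own z axis and vertical below 0.08 rad and angle between case_b's own x axis and vertical between 1.5 and 1.64 rad and linear speed of case_b below 0.02 m/s) and (x of case_c in the frame of tray_floor between -0.07 and 0.07 m and y of case_c in the frame of tray_floor between -0.09 and 0.09 m and z of case_c in the frame of tray_floor between -0.005 and 0.005 m and angle between case_c's own z axis and vertical below 0.08 rad and angle between case_c's own x axis and vertical between 1.5 and 1.64 rad and linear speed of case_c below 0.02 m/s)) or (distance between slug_g and case_b below 0.07 m and (horizontal distance between case_b and cradle_seat below 0.02 m and z of case_b in the frame of cradle_seat between -0.005 and 0.005 m and angle between the x axis of case_b and the x axis of cradle, either way round below 0.1 rad and angle between case_b's own z axis and vertical below 0.08 rad and angle between case_b's own x axis and vertical between 1.5 and 1.64 rad and linear speed of case_b below 0.02 m/s) and (x of case_a in the frame of tray_floor between -0.07 and 0.07 m and y of case_a in the frame of tray_floor between -0.09 and 0.09 m and z of case_a in the frame of tray_floor between -0.005 and 0.005 m and angle between case_a's own z axis and vertical below 0.08 rad and angle between case_a's own x axis and vertical between 1.5 and 1.64 rad and linear speed of case_a below 0.02 m/s) and (x of case_c in the frame of tray_floor between -0.07 and 0.07 m and y of case_c in the frame of tray_floor between -0.09 and 0.09 m and z of case_c in the frame of tray_floor between -0.005 and 0.005 m and angle between case_c's own z axis and vertical below 0.08 rad and angle between case_c's own x axis and vertical between 1.5 and 1.64 rad and linear speed of case_c below 0.02 m/s)) or (distance between slug_g and case_c below 0.07 m and (horizontal distance between case_c and cradle_seat below 0.02 m and z of case_c in the frame of cradle_seat between -0.005 and 0.005 m and angle between the x axis of case_c and the x axis of cradle, either way round below 0.1 rad and angle between case_c's own z axis and vertical below 0.08 rad and angle between case_c's own x axis and vertical between 1.5 and 1.64 rad and linear speed of case_c below 0.02 m/s) and (x of case_a in the frame of tray_floor between -0.07 and 0.07 m and y of case_a in the frame of tray_floor between -0.09 and 0.09 m and z of case_a in the frame of tray_floor between -0.005 and 0.005 m and angle between case_a's own z axis and vertical below 0.08 rad and angle between case_a's own x axis and vertical between 1.5 and 1.64 rad and linear speed of case_a below 0.02 m/s) and (x of case_b in the frame of tray_floor between -0.07 and 0.07 m and y of case_b in the frame of tray_floor between -0.09 and 0.09 m and z of case_b in the frame of tray_floor between -0.005 and 0.005 m and angle between case_b's own z axis and vertical below 0.08 rad and angle between case_b's own x axis and vertical between 1.5 and 1.64 rad and linear speed of case_b below 0.02 m/s)))); the robot touches nothing.
It fails at once if a bystander is moved more than 40 mm (distance of any of pot, stone, boxes, flask, bowl, weight from where it was at the start of the episode above 0.04 m).
It fails at once if the loose piece is slammed against its case (over 60 N): shaken too hard (contact force between slug_g and case_a above 60 N or contact force between slug_g and case_b above 60 N or contact force between slug_g and case_c above 60 N).
It fails at once if a case is dropped or thrown (faster than 0.45 m/s with no finger on it, a fall of about 10 mm) ((linear speed of case_a above 0.45 m/s and contact force between case_a and the fingers below 0.1 N) or (linear speed of case_b above 0.45 m/s and contact force between case_b and the fingers below 0.1 N) or (linear speed of case_c above 0.45 m/s and contact force between case_c and the fingers below 0.1 N)).
It also fails if it takes over 72 s, if anything falls off the work surface, if the arm or the gripper's body presses on something with over 40 N, if the wrist force passes 120 N, or if a joint passes its speed limit or range.

### The arm

A 6-joint arm with a two-finger parallel gripper is mounted at the origin on the work surface. World frame = base frame: x ahead of the robot, y to its left, z up, the work surface at z = 0. Lengths are in m, angles in degrees, forces in N, time in s.
With the tool pointing down it reaches from about 0.4 to 0.825 m from the base axis. Payload 7 kg.
Tool frame: the origin (TCP) lies at the very end of the fingers, on their centre line; the grasp point (between the pads) lies 19 mm behind it; z points along the fingers, y is the line along which they close (so a half turn about z gives the same grasp; the last joint's range is limited). The gripper opens to 88 mm and grips with 3 to 60 N. Pads are 19 mm wide; open, the fingers measure 130 mm over their backs; the gripper's body (78 mm by 193 mm) begins 47 mm behind the grasp point.
Start: joints at [88.585, 20.546, 0.682, 0, -70.136, -16.507], TCP at [0.208, 0.642, 0.227] pointing down, gripper open.
Joint ranges: [-176.03, 176.03], [-82.01, 121.73], [-58.28, 71.71], [-173.87, 95.51], [-174.79, -0.11], [-173.66, 173.66]. Speed limits (degrees/s): [136.94, 136.94, 172.46, 180, 180, 180].

### API

Orientations are given as [roll, pitch, yaw] about the fixed x, y, z axes, in that order (R = Rz(yaw) Ry(pitch) Rx(roll)).
In Python, from plant import r gives the robot as it stands. The module is installed in compiled form; this text tells all that it offers.
- The arm moves only by the tool jog_arm, never from a script. Its arguments are lists of equal length, an entry for each row: "travel": the shift along the tool's x, y, z each as a share of 50 cm, from -1 to 1, a list of three; "dr": the turn, a rotation vector about the tool's x, y, z each as a share of 360 degrees, from -1 to 1, a list of three; "claw": the opening, from 0 (shut) to 1 (fully open). A call has exactly 10 rows; each row is the pose to reach, as a shift and turn from the pose commanded when the call began, along the tool's axes at that moment, turning the shorter way round; what a row does not reach only later rows make up. A row lasts 1/8 s, in which the tool goes at most 62.5 mm and 10.7 degrees, less where a joint would pass 70% of its speed; a pose out of reach is approached as far as the arm can. A call with a number of a shift or a turn outside -1 to 1 is refused whole. A call with a gripper value outside its range is refused whole. The fingers move at their own pace and stop on an object; "newtons" is the grip in N (left out, the last holds). Time passes only in rows, so rows that repeat a pose let the fingers close, or fill a call up. It gives the time, the measured TCP pose, the force, the opening and the grip force at its end, in the units of the state.
- r.get_state(): the state, without advancing time (a new reading comes with each control period).
- r.capture(name): name is "scene" or "top"; returns a dict with "pixels" (400x640x3 uint8, red, green, blue), "range_z" (400x640 float32, m along the optical axis (not along the pixel's ray), 0 where there is no reading), "fx", "fy", "cx", "cy" (pixels), "position" and "attitude" of the camera in the world. Camera axes: x right, y up, looking along -z (the intrinsics and any distortion apply to the point x, -y, -z); pixel columns grow to the right and rows downward; lengths in m; the calibration is good to about 2 mm. A picture is of the moment at which its call begins.
- r.close_job(): hands the job in; it is judged then, once.
Trained networks look in the newest picture that a camera, given by its name, has taken for a name from the list of things; names that differ only in an ending like _2 or _b are one class to them, and where a whole thing is asked for, a point or a joint stands for the part that bears it (a point fixed in the world has none). Each returns a list of dicts, best first, with "conf" (0 to 1); they miss things now and then, are a little off and sometimes report something else, mostly with a low value. They report only what shows in the picture. A call takes as long as a camera call. They do not tell look-alikes from the thing itself.
- r.boxes_of(name, camera): "extent" ([left, top, right, bottom] in pixels, round what is visible of it).
- r.regions_of(name, camera): "pixels" (400x640 bool, what is visible of it) and "extent" ([left, top, right, bottom] in pixels, round what is visible of it).
- r.tip_of(name, camera): "at" ([column, row] in pixels: a listed point, or the origin of a listed thing).
The state is a dict: "time_s": time; "joints": joint angles; "qd": joint speeds; "joint_torque": joint torques, N m; "tcp_pos": TCP position; "eef_rot": TCP orientation; "contact_force": force on the tool from outside, world axes, zero at the start; "moment": the same for the moment, N m; "gripper_width": finger opening in m; "gripper_force": force on a finger pad.
Only numpy, scipy, OpenCV 4.12 (cv2) and the standard library are available. Lean on these libraries where they do the work, as an engineer would, in place of code of your own. Each camera call takes 0.05 s, during which the arm holds its last target. There are 200 camera calls.

## Working session

There is one attempt and no reset: what is moved stays moved. The work goes in short steps, Python scripts to look and compute and a tool call to move; the robot and the scene stay as the last step left them, time stands still between calls to the robot, and variables do not carry over. Pictures are saved under pics/ and viewed, at most 10 in all, crops included, and the job is handed in when it is done.

Besides the shell and the picture viewer there is one more tool, called after ">>>" by a JSON object that holds its "api" and its "payload", one argument or row to a line. jog_arm: Moves the arm, as the interface text tells. Its arguments: {"type":"object","properties":{"travel":{"type":"array"},"dr":{"type":"array"},"claw":{"type":"array"},"newtons":{"type":"number"}},"required":["travel","dr","claw"]}

```bash
mkdir -p pics
cat > h.py <<'E'
import numpy as np, cv2
from scipy.spatial.transform import Rotation as R
from plant import r
def cloud(c):
    z=c["range_z"]; v,u=np.mgrid[0:400,0:640]
    p=np.stack([(u-c["cx"])/c["fx"]*z,-(v-c["cy"])/c["fy"]*z,-z],-1)
    a=np.array(c["attitude"],float)
    M=R.from_euler('xyz',a,degrees=True).as_matrix() if a.shape==(3,) else (a if a.shape==(3,3) else R.from_quat(a).as_matrix())
    return p@M.T+np.array(c["position"])
E
python3 - <<'E'
from h import *
for n in("top","scene"):
    c=r.capture(n); cv2.imwrite(f"pics/{n}0.png",c["pixels"][...,::-1])
    print(n,{k:c[k] for k in c if k not in("pixels","range_z")})
    W=cloud(c); print("floor z",[np.round(W[v,u],3) for v,u in((200,320),(350,320),(100,100))])
    for k in["case_a","cradle","tray","pot","stone","boxes","flask","bowl","weight"]:
        for d in r.regions_of(k,n):
            m=d["pixels"]&(c["range_z"]>0); q=W[m]
            if len(q)<10: continue
            zt=np.percentile(q[:,2],95); t=q[q[:,2]>zt-.006]
            rc=cv2.minAreaRect((t[:,:2]*1000).astype(np.float32))
            print(k,round(d["conf"],2),[int(x) for x in d["extent"]],"ztop",round(zt,3),"rect",np.round(rc[0],0),np.round(rc[1],0),round(rc[2],1),c["pixels"][m].mean(0).astype(int))
print(r.get_state())
E
```

```text
top {'fx': 465.02816572948416, 'fy': 465.02816572948416, 'cx': 317.8174116519185, 'cy': 202.9245129088984, 'position': array([ 0.28945511, -0.02189409,  1.28913971]), 'attitude': array([  9.2085653 ,   0.64090326, -90.18158379])}
floor z [array([ 0.507, -0.014, -0.004]), array([ 0.103, -0.013,  0.015]), array([0.749, 0.557, 0.143])]
case_a 0.95 [162, 287, 222, 328] ztop 0.053 rect [212. 324.] [ 34. 150.] 26.9 [247 188 215]
case_a 0.91 [252, 192, 290, 251] ztop 0.053 rect [437. 124.] [150.  36.] 18.6 [222 157 113]
case_a 0.74 [302, 114, 323, 168] ztop 0.053 rect [669.   5.] [ 36. 150.] 84.3 [220 155 112]
case_a 0.64 [345, 181, 377, 238] ztop 0.053 rect [ 468. -120.] [ 35. 148.] 76.3 [218 156 113]
case_a 0.58 [402, 278, 462, 300] ztop 0.053 rect [ 263. -310.] [149.  34.] 88.1 [ 83 210 204]
cradle 0.9 [156, 168, 209, 239] ztop 0.061 rect [494. 360.] [105. 159.] 86.9 [118  93  69]
cradle 0.7 [283, 92, 299, 113] ztop 0.06 rect [781.  70.] [23. 26.] 78.8 [104 101 102]
tray 0.79 [401, 171, 488, 244] ztop 0.016 rect [ 481. -360.] [224. 193.] 87.8 [248 230 179]
tray 0.34 [154, 166, 213, 241] 
[... 2543 characters left out ...]
215 153 116]
{'time_s': 1.0, 'joints': array([ 8.85840265e+01,  2.05450029e+01,  6.82960581e-01,  2.37902948e-05,
       -7.01360913e+01, -1.65070304e+01]), 'qd': array([-0.06215279, -0.08615514,  0.07039493, -0.0578647 , -0.0680757 ,
       -0.03010033]), 'joint_torque': array([ 4.25025901e-04, -5.82398236e+01,  2.93313020e+01,  7.00262815e+00,
        1.24240349e-02, -3.42928945e-05]), 'tcp_pos': array([0.20773352, 0.64222449, 0.22658427]), 'eef_rot': array([-1.79998204e+02,  5.08829969e-04, -1.79229959e+01]), 'contact_force': array([ 0.58718635, -0.464707  ,  1.08259637]), 'moment': array([-0.00751813, -0.01170015, -0.00994568]), 'gripper_force': 0.0, 'gripper_width': 0.08762210281534753}
```

Run:
```python
from h import *
a=cv2.imread("pics/top0.png")
cv2.imwrite("pics/crop.png",cv2.resize(a[80:340,130:500],None,fx=2.1,fy=2.1,interpolation=cv2.INTER_CUBIC))
for n in("top","scene"):
    c=r.capture(n); W=cloud(c)
    def roi(x,y,h,lo,hi): return W[(abs(W[...,0]-x)<h)&(abs(W[...,1]-y)<h)&(W[...,2]>lo)&(W[...,2]<hi)&(c["range_z"]>0)]
    for nm,x,y,h,lo,hi in(("board",.494,.36,.14,.012,.026),("block",.494,.36,.11,.045,.08),("tray",.481,-.36,.15,.008,.03),("lip",.481,-.36,.15,.013,.03),("c1",.438,.123,.085,.044,.06),("c2",.669,.005,.085,.044,.06),("c3",.469,-.12,.085,.044,.06)):
        q=roi(x,y,h,lo,hi); rc=cv2.minAreaRect((q[:,:2]*1000).astype(np.float32))
        print(n,nm,len(q),[np.round(v,1) for v in rc])
    q=roi(.494,.36,.11,.054,.08); print(q.max(0),q.min(0))
```

```text
top board 1024 [array([496.5, 363.9]), array([141.2, 200.6]), np.float64(86.4)]
top block 2395 [array([496.2, 363.7]), array([111.2, 165.3]), np.float64(86.5)]
top tray 1749 [array([ 458.8, -363.7]), array([232.3, 237.9]), np.float64(87.7)]
top lip 623 [array([ 480.9, -360. ]), array([223.1, 192.4]), np.float64(87.7)]
top c1 663 [array([437.1, 124. ]), array([150.1,  40.8]), np.float64(17.5)]
top c2 619 [array([669. ,   3.4]), array([ 38.9, 151.5]), np.float64(84.3)]
top c3 657 [array([ 469. , -120.2]), array([ 42.9, 150.7]), np.float64(77.5)]
[0.57719358 0.41800552 0.07228509] [0.41271631 0.30665952 0.05400368]
scene board 328 [array([470.1, 364. ]), array([138.9, 149.4]), np.float64(86.2)]
scene block 1839 [array([497.7, 362. ]), array([108.2, 169.1]), np.float64(86.6)]
scene tray 697 [array([ 481.7, -362. ]), array([226.5, 198.6]), np.float64(87.3)]
scene lip 340 [array([ 482.6, -361.3]), array([223.4, 196.2]), np.float64(87.6)]
scene c1 365 [array([440. , 121.9]), array([151.1,  33.6]), np.float64(17.6)]
scene c2 561 [array([671.4,   4.1]), array([ 32.2, 154.3]), np.float64(84.3)]
scene c3 342 [array([ 470.2, -120.1]), array([ 31.3, 152.1]), np.float64(79.2)]
[0.56491973 0.4103005  0.06840421] [0.43963014 0.31620734 0.05414503]
```

View pics/crop.png

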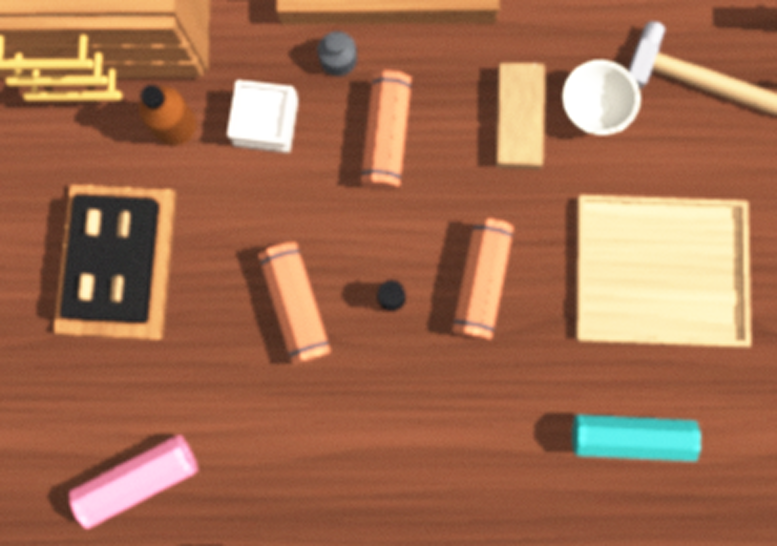

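```bash
cat >> h.py <<'E'
def go(x,y,z,yaw,base=None):
    s=r.get_state(); p=np.array(s["tcp_pos"]); M=R.from_euler('xyz',s["eef_rot"],degrees=True)
    if base is not None: p=np.array(base[:3]); M=R.from_euler('xyz',[180,0,base[3]],degrees=True)
    T=R.from_euler('xyz',[180,0,yaw],degrees=True)
    t=M.inv().apply(np.array([x,y,z])-p)/.5; d=(M.inv()*T).as_rotvec(degrees=True)/360
    print("travel",np.round(t,4).tolist(),"dr",np.round(d,4).tolist())
def st():
    s=r.get_state(); M=R.from_euler('xyz',s["eef_rot"],degrees=True).inv()
    print("t",round(s["time_s"],2),"tcp",np.round(s["tcp_pos"],4),"rot",np.round(s["eef_rot"],1),"w",round(s["gripper_width"],4),"gf",round(s["gripper_force"],1))
    print(" F",np.round(s["contact_force"],2),"M",np.round(s["moment"],3)," tool F",np.round(M.apply(s["contact_force"]),2),"M",np.round(M.apply(s["moment"]),3))
E
python3 -c "
from h import *
go(.4385,.123,.10,18)
go(.4385,.123,.006,18,(.4385,.123,.1,18))"
```

```text
travel [0.7587, 0.846, 0.2532] dr [0.0, -0.0, -0.0998]
travel [0.0, -0.0, 0.188] dr [0.0, 0.0, 0.0]
```

The crop shows three copper cases with dark bands, at top-camera pixels (271,222), (313,141) and (361,210). These fit the description. The pink (192,307) and turquoise (432,289) ones are look-alikes and stay put. I'll start with the copper case at (271,222), called C1 here.

>>> {"api": "jog_arm", "payload": {
  "travel": [
    [0.759,0.846,0.253],
    [0.759,0.846,0.253],
    [0.759,0.846,0.253],
    [0.759,0.846,0.253],
    [0.759,0.846,0.253],
    [0.759,0.846,0.253],
    [0.759,0.846,0.253],
    [0.759,0.846,0.253],
    [0.759,0.846,0.253],
    [0.759,0.846,0.253]
  ],
  "dr": [
    [0,0,-0.1],
    [0,0,-0.1],
    [0,0,-0.1],
    [0,0,-0.1],
    [0,0,-0.1],
    [0,0,-0.1],
    [0,0,-0.1],
    [0,0,-0.1],
    [0,0,-0.1],
    [0,0,-0.1]
  ],
  "claw": [1,1,1,1,1,1,1,1,1,1],
  "newtons": 50
}}

```text
time_s: 2.35
tcp_pos: [0.4388, 0.12, 0.0994]
eef_rot: [180.0, 0.1, 17.9]
contact_force: [-0.4, 0.2, -1.2]
gripper_width: 0.0875
gripper_force: 0.0
```

```bash
python3 -c "
from h import *
st(); go(.4385,.123,.006,18)"
```

```text
t 2.35 tcp [0.4388 0.12   0.0994] rot [1.80e+02 1.00e-01 1.79e+01] w 0.0875 gf 0.0
 F [-0.4   0.22 -1.23] M [-0.002 -0.078  0.006]  tool F [-0.31 -0.33  1.23] M [-0.026  0.074 -0.006]
travel [0.0015, -0.006, 0.1869] dr [0.0001, 0.0002, -0.0003]
```

>>> {"api": "jog_arm", "payload": {
  "travel": [
    [0,0,0.08],
    [0,0,0.15],
    [0,0,0.188],
    [0,0,0.188],
    [0,0,0.188],
    [0,0,0.188],
    [0,0,0.188],
    [0,0,0.188],
    [0,0,0.188],
    [0,0,0.188]
  ],
  "dr": [
    [0,0,0],
    [0,0,0],
    [0,0,0],
    [0,0,0],
    [0,0,0],
    [0,0,0],
    [0,0,0],
    [0,0,0],
    [0,0,0],
    [0,0,0]
  ],
  "claw": [1,1,1,1,0.3,0.3,0.3,0.3,0.3,0.3],
  "newtons": 50
}}

```text
time_s: 3.6
tcp_pos: [0.4388, 0.123, 0.0064]
eef_rot: [180.0, -0.0, 18.1]
contact_force: [-1.1, -1.2, 6.3]
gripper_width: 0.0497
gripper_force: 50.0
```

```bash
python3 -c "
from h import *
st()"
```

```text
t 3.6 tcp [0.4388 0.123  0.0064] rot [180.   -0.   18.1] w 0.0497 gf 50.0
 F [-1.14 -1.21  6.25] M [-0.396  0.367 -0.06 ]  tool F [-1.46  0.79 -6.26] M [-0.263 -0.472  0.06 ]
```

>>> {"api": "jog_arm", "payload": {
  "travel": [
    [0,0,-0.03],
    [0,0,-0.09],
    [0,0,-0.15],
    [0,0,-0.21],
    [0,0,-0.26],
    [0,0,-0.28],
    [0,0,-0.28],
    [0,0,-0.28],
    [0,0,-0.28],
    [0,0,-0.28]
  ],
  "dr": [
    [0,0,0],
    [0,0,0],
    [0,0,0],
    [0,0,0],
    [0,0,0],
    [0,0,0],
    [0,0,0],
    [0,0,0],
    [0,0,0],
    [0,0,0]
  ],
  "claw": [0.3,0.3,0.3,0.3,0.3,0.3,0.3,0.3,0.3,0.3],
  "newtons": 60
}}

```text
time_s: 4.85
tcp_pos: [0.4384, 0.1228, 0.1455]
eef_rot: [180.0, 0.1, 18.1]
contact_force: [0.5, 0.5, -3.8]
gripper_width: 0.0493
gripper_force: 60.0
```

```bash
python3 -c "
from h import *
st()"
```

```text
t 4.85 tcp [0.4384 0.1228 0.1455] rot [1.80e+02 1.00e-01 1.81e+01] w 0.0493 gf 60.0
 F [ 0.49  0.48 -3.82] M [-0.034 -0.103  0.019]  tool F [ 0.62 -0.3   3.82] M [-0.064  0.087 -0.019]
```

>>> {"api": "jog_arm", "payload": {
  "travel": [
    [0,0,0],
    [0,0,0],
    [0,0,0],
    [0,0,0],
    [0,0,0],
    [0,0,0],
    [0,0,0],
    [0,0,0],
    [0,0,0],
    [0,0,0]
  ],
  "dr": [
    [0,0.01,0],
    [0,0.02,0],
    [0,0.03,0],
    [0,0.04,0],
    [0,0.045,0],
    [0,0.045,0],
    [0,0.045,0],
    [0,0.045,0],
    [0,0.045,0],
    [0,0.045,0]
  ],
  "claw": [0.3,0.3,0.3,0.3,0.3,0.3,0.3,0.3,0.3,0.3]
}}

```text
time_s: 6.1
tcp_pos: [0.4387, 0.123, 0.146]
eef_rot: [180.0, -16.2, 18.1]
contact_force: [0.2, -0.3, -3.2]
gripper_width: 0.0495
gripper_force: 60.0
```

```bash
python3 -c "
from h import *
st()"
```

```text
t 6.1 tcp [0.4387 0.123  0.146 ] rot [180.  -16.2  18.1] w 0.0495 gf 60.0
 F [ 0.23 -0.26 -3.23] M [-0.379  1.24   0.026]  tool F [-0.76  0.32  3.14] M [ 0.031 -1.296 -0.018]
```

>>> {"api": "jog_arm", "payload": {
  "travel": [
    [0,0,0],
    [0,0,0],
    [0,0,0],
    [0,0,0],
    [0,0,0],
    [0,0,0],
    [0,0,0],
    [0,0,0],
    [0,0,0],
    [0,0,0]
  ],
  "dr": [
    [0,-0.02,0],
    [0,-0.04,0],
    [0,-0.055,0],
    [0,-0.07,0],
    [0,-0.085,0],
    [0,-0.09,0],
    [0,-0.09,0],
    [0,-0.09,0],
    [0,-0.09,0],
    [0,-0.09,0]
  ],
  "claw": [0.3,0.3,0.3,0.3,0.3,0.3,0.3,0.3,0.3,0.3]
}}

```text
time_s: 7.35
tcp_pos: [0.4385, 0.123, 0.1465]
eef_rot: [-180.0, 16.1, 18.1]
contact_force: [-0.5, -0.1, -4.1]
gripper_width: 0.0495
gripper_force: 60.0
```

```bash
python3 -c "
from h import *
st()"
```

```text
t 7.35 tcp [0.4385 0.123  0.1465] rot [-180.    16.1   18.1] w 0.0495 gf 60.0
 F [-0.49 -0.07 -4.11] M [ 0.341 -1.28  -0.059]  tool F [ 0.67 -0.08  4.08] M [-0.055  1.322  0.077]
```

>>> {"api": "jog_arm", "payload": {
  "travel": [
    [0,0,0],
    [0,0,0],
    [0,0,0],
    [0,0,0],
    [0,0,0],
    [0,0,0],
    [0,0,0],
    [0,0,0],
    [0,0,0],
    [0,0,0]
  ],
  "dr": [
    [0,0.022,0],
    [0,0.044,0],
    [0,0.067,0],
    [0,0.09,0],
    [0,0.09,0],
    [0,0.09,0],
    [0,0.09,0],
    [0,0.067,0],
    [0,0.045,0],
    [0,0.045,0]
  ],
  "claw": [0.3,0.3,0.3,0.3,0.3,0.3,0.3,0.3,0.3,0.3]
}}

```text
time_s: 8.6
tcp_pos: [0.442, 0.125, 0.1458]
eef_rot: [-180.0, 0.1, 18.0]
contact_force: [-0.1, -0.3, -4.8]
gripper_width: 0.0496
gripper_force: 60.0
```

```bash
python3 -c "
from h import *
st()
for i in range(4):
    r.capture('top'); st()"
```

```text
t 8.6 tcp [0.442  0.125  0.1458] rot [-1.8e+02  1.0e-01  1.8e+01] w 0.0496 gf 60.0
 F [-0.08 -0.25 -4.84] M [-0.041 -0.094 -0.057]  tool F [-0.14  0.22  4.84] M [-0.068  0.077  0.057]
t 8.65 tcp [0.4406 0.1239 0.1454] rot [180.   0.  18.] w 0.0499 gf 60.0
 F [-1.06  0.19 -4.83] M [-0.154 -0.015 -0.03 ]  tool F [-0.95 -0.51  4.83] M [-0.151 -0.033  0.03 ]
t 8.7 tcp [0.4395 0.1231 0.1453] rot [180.   0.  18.] w 0.0495 gf 60.0
 F [-0.39 -0.62 -3.96] M [-0.163  0.061 -0.023]  tool F [-0.56  0.47  3.96] M [-0.136 -0.108  0.024]
t 8.75 tcp [0.4386 0.1227 0.1454] rot [180.   0.  18.] w 0.0498 gf 60.0
 F [-0.76 -0.13 -3.59] M [-0.088  0.093 -0.001]  tool F [-0.76 -0.11  3.59] M [-0.055 -0.115  0.001]
t 8.8 tcp [0.4383 0.1225 0.1456] rot [180.    0.   18.1] w 0.0498 gf 60.0
 F [ 0.88 -0.29 -3.6 ] M [-0.048  0.027  0.003]  tool F [0.75 0.54 3.6 ] M [-0.037 -0.04  -0.003]
```

```bash
python3 -c "
from h import *
L=[]
for i in range(8):
    r.capture('top'); s=r.get_state(); M=R.from_euler('xyz',s['eef_rot'],degrees=True).inv(); L.append(np.r_[M.apply(s['moment']),M.apply(s['contact_force'])])
print(np.round(L,3)); print(np.mean(L,0))"
```

```text
[[-7.600e-02 -6.200e-02 -1.100e-02  1.990e-01 -3.180e-01  3.992e+00]
 [-1.120e-01 -6.800e-02 -2.600e-02  1.409e+00  5.400e-02  3.886e+00]
 [-6.100e-02  4.400e-02  3.200e-02 -1.420e-01 -9.650e-01  4.283e+00]
 [-2.200e-02 -6.000e-03  8.000e-03 -1.050e-01 -3.050e-01  4.913e+00]
 [-3.000e-02  3.100e-02  5.000e-02 -6.920e-01 -1.870e-01  3.142e+00]
 [-9.800e-02  1.400e-02 -3.600e-02  3.290e-01 -8.660e-01  4.744e+00]
 [-5.100e-02 -3.200e-02 -2.200e-02  6.080e-01  2.090e-01  3.758e+00]
 [-6.000e-02  2.700e-02 -1.000e-03  3.660e-01 -3.100e-01  3.141e+00]]
[-6.39398803e-02 -6.53004875e-03 -7.65661691e-04  2.46600941e-01
 -3.35993062e-01  3.98233820e+00]
```

>>> {"api": "jog_arm", "payload": {
  "travel": [
    [0,0,0],
    [0,0,0],
    [0,0,0],
    [0,0,0],
    [0,0,0],
    [0,0,0],
    [0,0,0],
    [0,0,0],
    [0,0,0],
    [0,0,0]
  ],
  "dr": [
    [0,-0.02,0],
    [0,-0.045,0],
    [0,-0.045,0],
    [0,-0.045,0],
    [0,-0.045,0],
    [0,-0.045,0],
    [0,-0.022,0],
    [0,0,0],
    [0,0,0],
    [0,0,0]
  ],
  "claw": [0.3,0.3,0.3,0.3,0.3,0.3,0.3,0.3,0.3,0.3]
}}

```text
time_s: 10.45
tcp_pos: [0.4387, 0.1233, 0.1471]
eef_rot: [-180.0, -0.1, 18.1]
contact_force: [0.7, 0.0, -3.1]
gripper_width: 0.0494
gripper_force: 60.0
```

```bash
cat >> h.py <<'E'
def avg(n=7):
    L=[]
    for i in range(n):
        r.capture('top'); s=r.get_state(); M=R.from_euler('xyz',s['eef_rot'],degrees=True).inv(); L.append(np.r_[M.apply(s['moment']),M.apply(s['contact_force'])])
    L=np.array(L); print("My",np.round(L[:,1],3),"mean",np.round(L.mean(0),3))
E
python3 -c "
from h import *
avg(); st(); go(.4785,-.4055,.15,-2.4);go(.4835,-.3155,.15,-2.4)"
```

```text
My [ 0.048  0.065  0.052 -0.031 -0.037  0.029  0.012] mean [-0.067  0.02  -0.005 -0.061  0.059  4.094]
t 10.8 tcp [0.4389 0.123  0.1457] rot [1.80e+02 1.00e-01 1.81e+01] w 0.0493 gf 60.0
 F [-0.64 -0.06 -4.73] M [-0.028 -0.021 -0.026]  tool F [-0.62 -0.14  4.73] M [-0.033  0.012  0.027]
travel [-0.2524, 1.0295, -0.008] dr [0.0001, 0.0001, 0.0568]
travel [-0.1871, 0.8615, -0.0081] dr [0.0001, 0.0001, 0.0568]
```

>>> {"api": "jog_arm", "payload": {
  "travel": [
    [0,0,0],
    [0,0,0],
    [0,0,0],
    [0,0,0],
    [0,0,0],
    [0,0,0],
    [0,0,0],
    [0,0,0],
    [0,0,0],
    [0,0,0]
  ],
  "dr": [
    [0,0.02,0],
    [0,0.045,0],
    [0,0.045,0],
    [0,0.045,0],
    [0,0.025,0],
    [0,0.008,0],
    [0,0.008,0],
    [0,0.008,0],
    [0,0.008,0],
    [0,0.008,0]
  ],
  "claw": [0.3,0.3,0.3,0.3,0.3,0.3,0.3,0.3,0.3,0.3]
}}

```text
time_s: 12.05
tcp_pos: [0.4383, 0.1228, 0.1462]
eef_rot: [-180.0, -2.9, 18.1]
contact_force: [-0.8, -0.2, -4.9]
gripper_width: 0.0498
gripper_force: 60.0
```

```bash
python3 -c "
from h import *
st(); avg(8)"
```

```text
t 12.05 tcp [0.4383 0.1228 0.1462] rot [-180.    -2.9   18.1] w 0.0498 gf 60.0
 F [-0.8  -0.24 -4.92] M [-0.126  0.204 -0.02 ]  tool F [-1.08 -0.02  4.87] M [-0.057 -0.233  0.017]
My [-0.246 -0.187 -0.248 -0.211 -0.221 -0.216 -0.2   -0.266] mean [-0.066 -0.224 -0.026 -0.357  0.05   4.106]
```

```bash
python3 -c "
from h import *
go(.4837,-.3155,.10,-2.4)"
```

```text
travel [-0.1909, 0.8617, 0.0827] dr [-0.0014, -0.0079, 0.0569]
```

>>> {"api": "jog_arm", "payload": {
  "travel": [
    [-0.01,0.05,0.004],
    [-0.036,0.165,0.015],
    [-0.064,0.288,0.027],
    [-0.091,0.411,0.039],
    [-0.118,0.534,0.051],
    [-0.146,0.657,0.063],
    [-0.173,0.78,0.075],
    [-0.187,0.845,0.081],
    [-0.191,0.8617,0.0827],
    [-0.191,0.8617,0.0827]
  ],
  "dr": [
    [0,-0.005,0.003],
    [0,-0.008,0.011],
    [0,-0.008,0.019],
    [-0.001,-0.008,0.027],
    [-0.001,-0.008,0.035],
    [-0.001,-0.008,0.043],
    [-0.0014,-0.008,0.051],
    [-0.0014,-0.008,0.056],
    [-0.0014,-0.008,0.057],
    [-0.0014,-0.008,0.057]
  ],
  "claw": [0.3,0.3,0.3,0.3,0.3,0.3,0.3,0.3,0.3,0.3]
}}

```text
time_s: 13.7
tcp_pos: [0.4833, -0.3158, 0.0995]
eef_rot: [-180.0, 0.1, -2.5]
contact_force: [-0.4, -0.3, -4.0]
gripper_width: 0.0494
gripper_force: 60.0
```

```bash
python3 -c "
from h import *
st(); go(.4837,-.3155,.0125,-2.4)"
```

```text
t 13.7 tcp [ 0.4833 -0.3158  0.0995] rot [-1.8e+02  1.0e-01 -2.5e+00] w 0.0494 gf 60.0
 F [-0.43 -0.29 -4.01] M [-0.009  0.03  -0.01 ]  tool F [-0.42  0.31  4.01] M [-0.011 -0.03   0.01 ]
travel [0.001, -0.0005, 0.1739] dr [-0.0001, 0.0002, -0.0003]
```

>>> {"api": "jog_arm", "payload": {
  "travel": [
    [0,0,0.06],
    [0,0,0.12],
    [0,0,0.16],
    [0,0,0.173],
    [0,0,0.173],
    [0,0,0.173],
    [0,0,0.173],
    [0,0,0.16],
    [0,0,0.08],
    [0,0,0]
  ],
  "dr": [
    [0,0,0],
    [0,0,0],
    [0,0,0],
    [0,0,0],
    [0,0,0],
    [0,0,0],
    [0,0,0],
    [0,0,0],
    [0,0,0],
    [0,0,0]
  ],
  "claw": [0.3,0.3,0.3,0.3,0.3,0.68,0.68,0.68,0.68,0.68]
}}

```text
time_s: 14.95
tcp_pos: [0.4835, -0.3157, 0.1015]
eef_rot: [180.0, 0.1, -2.4]
contact_force: [1.5, 0.4, -0.4]
gripper_width: 0.0595
gripper_force: 0.0
```

```bash
python3 -c "
from h import *
st(); go(.4695,-.12,.10,-12.3)"
```

```text
t 14.95 tcp [ 0.4835 -0.3157  0.1015] rot [ 1.8e+02  1.0e-01 -2.4e+00] w 0.0595 gf 0.0
 F [ 1.51  0.35 -0.35] M [-0.079 -0.082 -0.038]  tool F [ 1.5  -0.42  0.35] M [-0.075  0.085  0.038]
travel [-0.0447, -0.3899, 0.003] dr [0.0, 0.0001, 0.0274]
```

>>> {"api": "jog_arm", "payload": {
  "travel": [
    [-0.011,-0.1,0.003],
    [-0.023,-0.2,0.003],
    [-0.034,-0.3,0.003],
    [-0.0447,-0.39,0.003],
    [-0.0447,-0.39,0.003],
    [-0.0447,-0.39,0.08],
    [-0.0447,-0.39,0.15],
    [-0.0447,-0.39,0.191],
    [-0.0447,-0.39,0.191],
    [-0.0447,-0.39,0.191]
  ],
  "dr": [
    [0,0,0.007],
    [0,0,0.014],
    [0,0,0.021],
    [0,0,0.0274],
    [0,0,0.0274],
    [0,0,0.0274],
    [0,0,0.0274],
    [0,0,0.0274],
    [0,0,0.0274],
    [0,0,0.0274]
  ],
  "claw": [1,1,1,1,1,1,1,1,1,0.3]
}}

```text
time_s: 16.2
tcp_pos: [0.4703, -0.1201, 0.0054]
eef_rot: [-180.0, -0.0, -12.3]
contact_force: [0.3, 0.3, 0.2]
gripper_width: 0.082
gripper_force: 0.0
```

>>> {"api": "jog_arm", "payload": {
  "travel": [
    [0,0,0],
    [0,0,0],
    [0,0,0],
    [0,0,0],
    [0,0,-0.04],
    [0,0,-0.1],
    [0,0,-0.16],
    [0,0,-0.22],
    [0,0,-0.27],
    [0,0,-0.28]
  ],
  "dr": [
    [0,0,0],
    [0,0,0],
    [0,0,0],
    [0,0,0],
    [0,0,0],
    [0,0,0],
    [0,0,0],
    [0,0,0],
    [0,0,0],
    [0,0,0]
  ],
  "claw": [0.3,0.3,0.3,0.3,0.3,0.3,0.3,0.3,0.3,0.3],
  "newtons": 60
}}

```text
time_s: 17.45
tcp_pos: [0.4701, -0.1195, 0.1454]
eef_rot: [-179.9, -0.1, -12.3]
contact_force: [0.5, 0.8, -4.0]
gripper_width: 0.0494
gripper_force: 60.0
```

```bash
python3 -c "
from h import *
st();c=r.capture('top'); W=cloud(c)
q=W[(abs(W[...,0]-.48)<.085)&(abs(W[...,1]+.315)<.06)&(W[...,2]>.045)&(W[...,2]<.09)];rc=cv2.minAreaRect((q[:,:2]*1000).astype(np.float32));print(rc,np.percentile(q[:,2],[5,50,95]))"
```

```text
t 17.45 tcp [ 0.4701 -0.1195  0.1454] rot [-1.799e+02 -1.000e-01 -1.230e+01] w 0.0494 gf 60.0
 F [ 0.5   0.79 -3.96] M [-0.013 -0.064  0.058]  tool F [ 0.31 -0.88  3.96] M [ 0.001  0.065 -0.058]
((482.8266296386719, -311.27764892578125), (48.95109558105469, 150.01071166992188), 87.4198226928711) [0.04599776 0.05354326 0.05882133]
```

>>> {"api": "jog_arm", "payload": {
  "travel": [
    [0,0,0],
    [0,0,0],
    [0,0,0],
    [0,0,0],
    [0,0,0],
    [0,0,0],
    [0,0,0],
    [0,0,0],
    [0,0,0],
    [0,0,0]
  ],
  "dr": [
    [0,0.01,0],
    [0,0.02,0],
    [0,0.03,0],
    [0,0.04,0],
    [0,0.045,0],
    [0,0.045,0],
    [0,0.045,0],
    [0,0.045,0],
    [0,0.045,0],
    [0,0.045,0]
  ],
  "claw": [0.3,0.3,0.3,0.3,0.3,0.3,0.3,0.3,0.3,0.3]
}}

```text
time_s: 18.75
tcp_pos: [0.4697, -0.1198, 0.1444]
eef_rot: [180.0, -16.2, -12.3]
contact_force: [1.0, -0.3, -4.3]
gripper_width: 0.0494
gripper_force: 60.0
```

```bash
python3 -c "
from h import *
st(); avg(3)"
```

```text
t 18.75 tcp [ 0.4697 -0.1198  0.1444] rot [180.  -16.2 -12.3] w 0.0494 gf 60.0
 F [ 1.04 -0.33 -4.3 ] M [ 0.318  1.304 -0.011]  tool F [-0.15  0.1   4.43] M [ 0.028 -1.342  0.02 ]
My [-1.354 -1.361 -1.33 ] mean [-0.016 -1.348 -0.    -0.665 -0.089  4.096]
```

>>> {"api": "jog_arm", "payload": {
  "travel": [
    [0,0,0],
    [0,0,0],
    [0,0,0],
    [0,0,0],
    [0,0,0],
    [0,0,0],
    [0,0,0],
    [0,0,0],
    [0,0,0],
    [0,0,0]
  ],
  "dr": [
    [0,-0.02,0],
    [0,-0.04,0],
    [0,-0.055,0],
    [0,-0.07,0],
    [0,-0.085,0],
    [0,-0.09,0],
    [0,-0.09,0],
    [0,-0.09,0],
    [0,-0.09,0],
    [0,-0.09,0]
  ],
  "claw": [0.3,0.3,0.3,0.3,0.3,0.3,0.3,0.3,0.3,0.3]
}}

```text
time_s: 20.15
tcp_pos: [0.4695, -0.1197, 0.145]
eef_rot: [-180.0, 16.2, -12.3]
contact_force: [-0.5, 0.6, -4.4]
gripper_width: 0.0493
gripper_force: 60.0
```

```bash
python3 -c "
from h import *
st(); avg(3)"
```

```text
t 20.15 tcp [ 0.4695 -0.1197  0.145 ] rot [-180.    16.2  -12.3] w 0.0493 gf 60.0
 F [-0.46  0.61 -4.44] M [-3.530e-01 -1.314e+00  1.000e-03]  tool F [ 0.68 -0.5   4.42] M [-0.063  1.359  0.017]
My [1.394 1.347 1.384] mean [-0.021  1.375  0.015  1.514  0.379  3.686]
```

>>> {"api": "jog_arm", "payload": {
  "travel": [
    [0,0,0],
    [0,0,0],
    [0,0,0],
    [0,0,0],
    [0,0,0],
    [0,0,0],
    [0,0,0],
    [0,0,0],
    [0,0,0],
    [0,0,0]
  ],
  "dr": [
    [0,0.022,0],
    [0,0.044,0],
    [0,0.067,0],
    [0,0.09,0],
    [0,0.09,0],
    [0,0.09,0],
    [0,0.09,0],
    [0,0.07,0],
    [0,0.053,0],
    [0,0.053,0]
  ],
  "claw": [0.3,0.3,0.3,0.3,0.3,0.3,0.3,0.3,0.3,0.3]
}}

```text
time_s: 21.55
tcp_pos: [0.4731, -0.1198, 0.1445]
eef_rot: [-180.0, -2.8, -12.4]
contact_force: [0.4, 0.2, -4.6]
gripper_width: 0.0497
gripper_force: 60.0
```

```bash
python3 -c "
from h import *
st(); avg(9);st()"
```

```text
t 21.55 tcp [ 0.4731 -0.1198  0.1445] rot [-180.    -2.8  -12.4] w 0.0497 gf 60.0
 F [ 0.4   0.19 -4.56] M [0.022 0.161 0.007]  tool F [ 0.13 -0.27  4.57] M [-0.013 -0.162 -0.007]
My [-0.315 -0.301 -0.366 -0.283 -0.307 -0.261 -0.24  -0.261 -0.215] mean [-0.026 -0.283 -0.01  -0.521 -0.172  4.072]
t 22.0 tcp [ 0.4694 -0.1197  0.1448] rot [-180.    -2.9  -12.3] w 0.0494 gf 60.0
 F [ 0.35 -0.43 -3.95] M [ 0.043  0.211 -0.043]  tool F [0.24 0.35 3.96] M [-0.005 -0.215  0.043]
```

```bash
python3 -c "
from h import *
avg(9);st()"
```

```text
My [-0.257 -0.197 -0.204 -0.18  -0.213 -0.252 -0.252 -0.261 -0.223] mean [-1.900e-02 -2.270e-01 -2.000e-03 -1.710e-01 -4.800e-02  4.197e+00]
t 22.45 tcp [ 0.4697 -0.1198  0.1445] rot [-180.    -2.9  -12.3] w 0.0497 gf 60.0
 F [ 0.49  0.11 -3.62] M [0.036 0.221 0.031]  tool F [ 0.28 -0.21  3.63] M [-0.01  -0.223 -0.032]
```

```bash
python3 -c "
from h import *
go(.4799,-.4055,.145,-2.4);go(.4799,-.4055,.04,-2.4)"
```

```text
travel [0.1417, 0.5539, 0.0061] dr [0.0007, -0.0079, -0.0275]
travel [0.1313, 0.5539, 0.2158] dr [0.0007, -0.0079, -0.0275]
```

>>> {"api": "jog_arm", "payload": {
  "travel": [
    [0.018,0.07,0.001],
    [0.046,0.18,0.002],
    [0.075,0.295,0.003],
    [0.105,0.41,0.004],
    [0.13,0.51,0.006],
    [0.1417,0.554,0.006],
    [0.1417,0.554,0.006],
    [0.138,0.554,0.08],
    [0.134,0.554,0.16],
    [0.131,0.554,0.216]
  ],
  "dr": [
    [0,-0.004,-0.003],
    [0,-0.008,-0.009],
    [0,-0.008,-0.015],
    [0.0007,-0.008,-0.021],
    [0.0007,-0.008,-0.026],
    [0.0007,-0.008,-0.0275],
    [0.0007,-0.008,-0.0275],
    [0.0007,-0.008,-0.0275],
    [0.0007,-0.008,-0.0275],
    [0.0007,-0.008,-0.0275]
  ],
  "claw": [0.3,0.3,0.3,0.3,0.3,0.3,0.3,0.3,0.3,0.3]
}}

```text
time_s: 23.7
tcp_pos: [0.4792, -0.4043, 0.0381]
eef_rot: [-179.9, 0.1, -2.4]
contact_force: [0.1, 0.3, -4.8]
gripper_width: 0.0498
gripper_force: 60.0
```

```bash
python3 -c "
from h import *
st();go(.4799,-.4055,.0122,-2.4)"
```

```text
t 23.7 tcp [ 0.4792 -0.4043  0.0381] rot [-1.799e+02  1.000e-01 -2.400e+00] w 0.0498 gf 60.0
 F [ 0.13  0.25 -4.85] M [-0.081  0.035 -0.007]  tool F [ 0.13 -0.25  4.85] M [-0.082 -0.032  0.007]
travel [0.0017, 0.0024, 0.0518] dr [-0.0002, 0.0003, 0.0]
```

>>> {"api": "jog_arm", "payload": {
  "travel": [
    [0,0,0.02],
    [0,0,0.04],
    [0,0,0.054],
    [0,0,0.054],
    [0,0,0.054],
    [0,0,0.054],
    [0,0,0.054],
    [0,0,0],
    [0,0,-0.1],
    [0,0,-0.2]
  ],
  "dr": [
    [0,0,0],
    [0,0,0],
    [0,0,0],
    [0,0,0],
    [0,0,0],
    [0,0,0],
    [0,0,0],
    [0,0,0],
    [0,0,0],
    [0,0,0]
  ],
  "claw": [0.3,0.3,0.3,0.3,0.68,0.68,0.68,0.68,0.68,0.68]
}}

```text
time_s: 24.95
tcp_pos: [0.4797, -0.4055, 0.1414]
eef_rot: [-180.0, 0.1, -2.4]
contact_force: [1.2, -0.2, 0.3]
gripper_width: 0.0594
gripper_force: 0.0
```

```bash
python3 -c "
from h import *
st(); go(.6705,.0045,.13,-5.7)"
```

```text
t 24.95 tcp [ 0.4797 -0.4055  0.1414] rot [-1.8e+02  1.0e-01 -2.4e+00] w 0.0594 gf 0.0
 F [ 1.18 -0.17  0.3 ] M [-0.073 -0.179 -0.001]  tool F [ 1.19  0.12 -0.3 ] M [-0.065  0.182  0.001]
travel [0.347, -0.8354, 0.0226] dr [-0.0, 0.0002, 0.0092]
```

>>> {"api": "jog_arm", "payload": {
  "travel": [
    [0.347,-0.835,0.022],
    [0.347,-0.835,0.022],
    [0.347,-0.835,0.022],
    [0.347,-0.835,0.022],
    [0.347,-0.835,0.022],
    [0.347,-0.835,0.022],
    [0.347,-0.835,0.022],
    [0.347,-0.835,0.022],
    [0.347,-0.835,0.022],
    [0.347,-0.835,0.022]
  ],
  "dr": [
    [0,0,0.0092],
    [0,0,0.0092],
    [0,0,0.0092],
    [0,0,0.0092],
    [0,0,0.0092],
    [0,0,0.0092],
    [0,0,0.0092],
    [0,0,0.0092],
    [0,0,0.0092],
    [0,0,0.0092]
  ],
  "claw": [0.68,1,1,1,1,1,1,1,1,1]
}}

```text
time_s: 26.2
tcp_pos: [0.6702, 0.0033, 0.129]
eef_rot: [-180.0, 0.1, -5.8]
contact_force: [-0.9, -0.6, -0.4]
gripper_width: 0.0877
gripper_force: 0.0
```

```bash
python3 -c "
from h import *
st(); go(.6705,.0045,.0055,-5.7)"
```

```text
t 26.2 tcp [0.6702 0.0033 0.129 ] rot [-1.8e+02  1.0e-01 -5.8e+00] w 0.0877 gf 0.0
 F [-0.89 -0.57 -0.41] M [-0.086 -0.056 -0.013]  tool F [-0.83  0.66  0.41] M [-0.08   0.064  0.013]
travel [0.0005, -0.0024, 0.2469] dr [-0.0, 0.0001, -0.0002]
```

>>> {"api": "jog_arm", "payload": {
  "travel": [
    [0,0,0.08],
    [0,0,0.16],
    [0,0,0.22],
    [0,0,0.248],
    [0,0,0.248],
    [0,0,0.248],
    [0,0,0.248],
    [0,0,0.248],
    [0,0,0.248],
    [0,0,0.248]
  ],
  "dr": [
    [0,0,0],
    [0,0,0],
    [0,0,0],
    [0,0,0],
    [0,0,0],
    [0,0,0],
    [0,0,0],
    [0,0,0],
    [0,0,0],
    [0,0,0]
  ],
  "claw": [1,1,1,1,0.3,0.3,0.3,0.3,0.3,0.3],
  "newtons": 60
}}

```text
time_s: 27.45
tcp_pos: [0.671, 0.0041, 0.0058]
eef_rot: [180.0, -0.0, -5.7]
contact_force: [-0.3, -2.0, 6.3]
gripper_width: 0.0496
gripper_force: 60.0
```

>>> {"api": "jog_arm", "payload": {
  "travel": [
    [0,0,-0.03],
    [0,0,-0.09],
    [0,0,-0.15],
    [0,0,-0.21],
    [0,0,-0.26],
    [0,0,-0.28],
    [0,0,-0.28],
    [0,0,-0.28],
    [0,0,-0.28],
    [0,0,-0.28]
  ],
  "dr": [
    [0,0,0],
    [0,0,0],
    [0,0,0],
    [0,0,0],
    [0,0,0],
    [0,0,0],
    [0,0,0],
    [0,0,0],
    [0,0,0],
    [0,0,0]
  ],
  "claw": [0.3,0.3,0.3,0.3,0.3,0.3,0.3,0.3,0.3,0.3]
}}

```text
time_s: 28.7
tcp_pos: [0.6704, 0.0042, 0.144]
eef_rot: [180.0, 0.1, -5.7]
contact_force: [-0.1, -0.4, -4.7]
gripper_width: 0.0494
gripper_force: 60.0
```

>>> {"api": "jog_arm", "payload": {
  "travel": [
    [0,0,0],
    [0,0,0],
    [0,0,0],
    [0,0,0],
    [0,0,0],
    [0,0,0],
    [0,0,0],
    [0,0,0],
    [0,0,0],
    [0,0,0]
  ],
  "dr": [
    [0,0.01,0],
    [0,0.02,0],
    [0,0.03,0],
    [0,0.04,0],
    [0,0.045,0],
    [0,0.045,0],
    [0,0.045,0],
    [0,0.045,0],
    [0,0.045,0],
    [0,0.045,0]
  ],
  "claw": [0.3,0.3,0.3,0.3,0.3,0.3,0.3,0.3,0.3,0.3]
}}

```text
time_s: 29.95
tcp_pos: [0.6708, 0.0042, 0.1447]
eef_rot: [-180.0, -16.1, -5.7]
contact_force: [0.0, -0.5, -4.7]
gripper_width: 0.0498
gripper_force: 60.0
```

```bash
python3 -c "
from h import *
st(); avg(4)"
```

```text
t 29.95 tcp [0.6708 0.0042 0.1447] rot [-180.   -16.1   -5.7] w 0.0498 gf 60.0
 F [ 0.02 -0.48 -4.74] M [ 0.125  1.288 -0.024]  tool F [-1.25  0.47  4.57] M [-0.011 -1.294  0.022]
My [-1.263 -1.243 -1.228 -1.274] mean [-0.025 -1.252 -0.021 -1.316  0.254  4.802]
```

>>> {"api": "jog_arm", "payload": {
  "travel": [
    [0,0,0],
    [0,0,0],
    [0,0,0],
    [0,0,0],
    [0,0,0],
    [0,0,0],
    [0,0,0],
    [0,0,0],
    [0,0,0],
    [0,0,0]
  ],
  "dr": [
    [0,-0.02,0],
    [0,-0.04,0],
    [0,-0.055,0],
    [0,-0.07,0],
    [0,-0.085,0],
    [0,-0.09,0],
    [0,-0.09,0],
    [0,-0.09,0],
    [0,-0.09,0],
    [0,-0.09,0]
  ],
  "claw": [0.3,0.3,0.3,0.3,0.3,0.3,0.3,0.3,0.3,0.3]
}}

```text
time_s: 31.4
tcp_pos: [0.6706, 0.0044, 0.1455]
eef_rot: [-180.0, 16.2, -5.7]
contact_force: [0.2, -1.0, -4.2]
gripper_width: 0.0495
gripper_force: 60.0
```

```bash
python3 -c "
from h import *
st(); avg(4)"
```

```text
t 31.4 tcp [0.6706 0.0044 0.1455] rot [-180.    16.2   -5.7] w 0.0495 gf 60.0
 F [ 0.22 -1.01 -4.2 ] M [-0.118 -1.311 -0.056]  tool F [1.48 0.99 3.95] M [0.027 1.316 0.05 ]
My [1.361 1.354 1.321 1.281] mean [-0.009  1.329  0.027  1.879 -0.231  4.294]
```

>>> {"api": "jog_arm", "payload": {
  "travel": [
    [0,0,0],
    [0,0,0],
    [0,0,0],
    [0,0,0],
    [0,0,0],
    [0,0,0],
    [0,0,0],
    [0,0,0],
    [0,0,0],
    [0,0,0]
  ],
  "dr": [
    [0,0.02,0],
    [0,0.04,0],
    [0,0.055,0],
    [0,0.07,0],
    [0,0.085,0],
    [0,0.09,0],
    [0,0.09,0],
    [0,0.09,0],
    [0,0.09,0],
    [0,0.09,0]
  ],
  "claw": [0.3,0.3,0.3,0.3,0.3,0.3,0.3,0.3,0.3,0.3]
}}

```text
time_s: 32.85
tcp_pos: [0.6711, 0.0043, 0.1447]
eef_rot: [-180.0, -16.1, -5.7]
contact_force: [-0.2, -0.2, -5.2]
gripper_width: 0.0493
gripper_force: 60.0
```

>>> {"api": "jog_arm", "payload": {
  "travel": [
    [0,0,0],
    [0,0,0],
    [0,0,0],
    [0,0,0],
    [0,0,0],
    [0,0,0],
    [0,0,0],
    [0,0,0],
    [0,0,0],
    [0,0,0]
  ],
  "dr": [
    [0,-0.012,0],
    [0,-0.024,0],
    [0,-0.037,0],
    [0,-0.037,0],
    [0,-0.037,0],
    [0,-0.037,0],
    [0,-0.037,0],
    [0,-0.037,0],
    [0,-0.037,0],
    [0,-0.037,0]
  ],
  "claw": [0.3,0.3,0.3,0.3,0.3,0.3,0.3,0.3,0.3,0.3]
}}

```text
time_s: 34.1
tcp_pos: [0.6707, 0.0043, 0.1449]
eef_rot: [-180.0, -2.8, -5.7]
contact_force: [-0.3, 0.4, -5.1]
gripper_width: 0.0494
gripper_force: 60.0
```

```bash
python3 -c "
from h import *
st(); avg(8)"
```

```text
t 34.1 tcp [0.6707 0.0043 0.1449] rot [-180.    -2.8   -5.7] w 0.0494 gf 60.0
 F [-0.27  0.42 -5.11] M [ 0.014  0.166 -0.005]  tool F [-0.57 -0.39  5.09] M [-0.003 -0.166  0.005]
My [-0.13  -0.087 -0.146 -0.15  -0.114 -0.179 -0.139 -0.181] mean [-0.016 -0.141 -0.009 -0.201 -0.13   4.757]
```

>>> {"api": "jog_arm", "payload": {
  "travel": [
    [0,0,0],
    [0,0,0],
    [0,0,0],
    [0,0,0],
    [0,0,0],
    [0,0,0],
    [0,0,0],
    [0,0,0],
    [0,0,0],
    [0,0,0]
  ],
  "dr": [
    [0,-0.013,0],
    [0,-0.026,0],
    [0,-0.04,0],
    [0,-0.053,0],
    [0,-0.053,0],
    [0,-0.053,0],
    [0,-0.053,0],
    [0,-0.053,0],
    [0,-0.053,0],
    [0,-0.053,0]
  ],
  "claw": [0.3,0.3,0.3,0.3,0.3,0.3,0.3,0.3,0.3,0.3]
}}

```text
time_s: 35.75
tcp_pos: [0.6707, 0.0044, 0.1451]
eef_rot: [-180.0, 16.2, -5.7]
contact_force: [0.3, -0.3, -3.8]
gripper_width: 0.0494
gripper_force: 60.0
```

>>> {"api": "jog_arm", "payload": {
  "travel": [
    [0,0,0],
    [0,0,0],
    [0,0,0],
    [0,0,0],
    [0,0,0],
    [0,0,0],
    [0,0,0],
    [0,0,0],
    [0,0,0],
    [0,0,0]
  ],
  "dr": [
    [0,0.012,0],
    [0,0.024,0],
    [0,0.037,0],
    [0,0.037,0],
    [0,0.037,0],
    [0,0.037,0],
    [0,0.037,0],
    [0,0.037,0],
    [0,0.037,0],
    [0,0.037,0]
  ],
  "claw": [0.3,0.3,0.3,0.3,0.3,0.3,0.3,0.3,0.3,0.3]
}}

```text
time_s: 37.0
tcp_pos: [0.6707, 0.0043, 0.1448]
eef_rot: [-180.0, 2.9, -5.7]
contact_force: [-0.3, -0.6, -4.4]
gripper_width: 0.0496
gripper_force: 60.0
```

```bash
python3 -c "
from h import *
st(); avg(8)"
```

```text
t 37.0 tcp [0.6707 0.0043 0.1448] rot [-180.     2.9   -5.7] w 0.0496 gf 60.0
 F [-0.31 -0.64 -4.42] M [-0.058 -0.112  0.023]  tool F [-0.02  0.67  4.43] M [-0.048  0.118 -0.021]
My [0.17  0.173 0.208 0.199 0.124 0.181 0.213 0.19 ] mean [-0.009  0.182  0.012 -0.02   0.276  4.631]
```

```bash
python3 -c "
from h import *
go(.497,.363,.145,-3.5)"
```

```text
travel [-0.4166, -0.6792, 0.0211] dr [-0.0002, 0.0081, -0.0061]
```

>>> {"api": "jog_arm", "payload": {
  "travel": [
    [-0.017,-0.027,0.001],
    [-0.055,-0.09,0.003],
    [-0.105,-0.17,0.005],
    [-0.16,-0.26,0.008],
    [-0.215,-0.35,0.011],
    [-0.27,-0.44,0.014],
    [-0.325,-0.53,0.0165],
    [-0.375,-0.611,0.019],
    [-0.407,-0.663,0.0206],
    [-0.4166,-0.679,0.0211]
  ],
  "dr": [
    [0,0.001,0],
    [0,0.002,-0.001],
    [0,0.003,-0.002],
    [0,0.004,-0.003],
    [0,0.005,-0.004],
    [0,0.006,-0.005],
    [0,0.007,-0.006],
    [0,0.008,-0.006],
    [0,0.0081,-0.006],
    [0,0.0081,-0.006]
  ],
  "claw": [0.3,0.3,0.3,0.3,0.3,0.3,0.3,0.3,0.3,0.3]
}}

```text
time_s: 38.65
tcp_pos: [0.4955, 0.365, 0.1452]
eef_rot: [-179.9, -0.0, -3.4]
contact_force: [-0.4, -0.8, -4.1]
gripper_width: 0.0496
gripper_force: 60.0
```

```bash
python3 -c "
from h import *
st(); c=r.capture('top'); cv2.imwrite('pics/seat.png',cv2.resize(c['pixels'][140:270,120:280,::-1],None,fx=4,fy=4)); st(); go(.497,.363,.0618,-3.5)"
```

```text
t 38.65 tcp [0.4955 0.365  0.1452] rot [-179.9   -0.    -3.4] w 0.0496 gf 60.0
 F [-0.4  -0.84 -4.11] M [-0.1    0.072 -0.06 ]  tool F [-0.35  0.87  4.11] M [-0.104 -0.066  0.06 ]
t 38.7 tcp [0.4956 0.365  0.1451] rot [-179.9   -0.    -3.4] w 0.0495 gf 60.0
 F [-0.24 -0.56 -4.81] M [0.055 0.027 0.005]  tool F [-0.21  0.58  4.8 ] M [ 0.053 -0.03  -0.005]
travel [0.0029, 0.0041, 0.1666] dr [-0.0003, -0.0, 0.0002]
```

View pics/seat.png

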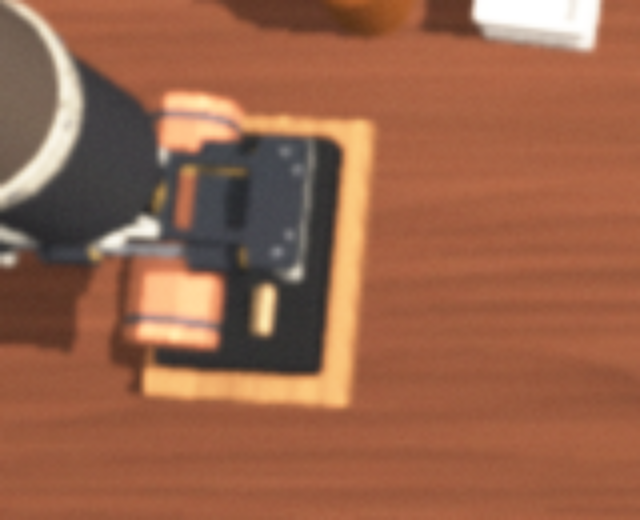

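>>> {"api": "jog_arm", "payload": {
  "travel": [
    [0.003,0.004,0.03],
    [0.003,0.004,0.07],
    [0.003,0.004,0.11],
    [0.003,0.004,0.14],
    [0.003,0.004,0.155],
    [0.003,0.004,0.161],
    [0.003,0.004,0.165],
    [0.003,0.004,0.165],
    [0.003,0.004,0.165],
    [0.003,0.004,0.165]
  ],
  "dr": [
    [0,0,0],
    [0,0,0],
    [0,0,0],
    [0,0,0],
    [0,0,0],
    [0,0,0],
    [0,0,0],
    [0,0,0],
    [0,0,0],
    [0,0,0]
  ],
  "claw": [0.3,0.3,0.3,0.3,0.3,0.3,0.3,0.3,0.3,0.3]
}}

```text
time_s: 39.95
tcp_pos: [0.4989, 0.3617, 0.0632]
eef_rot: [-179.9, -0.1, -3.5]
contact_force: [1.0, 2.6, -1.7]
gripper_width: 0.0493
gripper_force: 60.0
```

```bash
python3 -c "
from h import *
st(); avg(3)"
```

```text
t 39.95 tcp [0.4989 0.3617 0.0632] rot [-1.799e+02 -1.000e-01 -3.500e+00] w 0.0493 gf 60.0
 F [ 1.03  2.56 -1.7 ] M [ 0.849 -0.608  0.141]  tool F [ 0.86 -2.61  1.7 ] M [ 0.885  0.554 -0.142]
My [0.575 0.521 0.523] mean [ 0.965  0.54  -0.18   1.067 -2.604  0.794]
```

>>> {"api": "jog_arm", "payload": {
  "travel": [
    [-0.002,-0.003,0],
    [-0.003,-0.004,0.001],
    [-0.003,-0.004,0.002],
    [-0.003,-0.004,0.002],
    [-0.003,-0.004,0.002],
    [-0.003,-0.004,0.002],
    [-0.003,-0.004,0.002],
    [-0.003,-0.004,0.002],
    [-0.003,-0.004,0.002],
    [-0.003,-0.004,0.002]
  ],
  "dr": [
    [0,0,0],
    [0,0,0],
    [0,0,0],
    [0,0,0],
    [0,0,0],
    [0,0,0],
    [0,0,0],
    [0,0,0],
    [0,0,0],
    [0,0,0]
  ],
  "claw": [0.3,0.3,0.3,0.3,0.3,0.9,0.9,0.9,0.9,0.9],
  "newtons": 30
}}

```text
time_s: 41.35
tcp_pos: [0.497, 0.3629, 0.0614]
eef_rot: [-179.9, 0.0, -3.6]
contact_force: [-0.3, -0.5, 0.8]
gripper_width: 0.079
gripper_force: 0.0
```

>>> {"api": "jog_arm", "payload": {
  "travel": [
    [0,0,-0.05],
    [0,0,-0.12],
    [0,0,-0.2],
    [0,0,-0.28],
    [0,0,-0.35],
    [-0.1,0.1,-0.35],
    [-0.2,0.2,-0.35],
    [-0.3,0.3,-0.35],
    [-0.3,0.4,-0.35],
    [-0.3,0.4,-0.35]
  ],
  "dr": [
    [0,0,0],
    [0,0,0],
    [0,0,0],
    [0,0,0],
    [0,0,0],
    [0,0,0],
    [0,0,0],
    [0,0,0],
    [0,0,0],
    [0,0,0]
  ],
  "claw": [0.9,0.9,0.9,0.9,0.9,0.9,0.9,0.9,0.9,0.9]
}}

```text
time_s: 42.6
tcp_pos: [0.3333, 0.1698, 0.2367]
eef_rot: [-179.8, -0.0, -3.6]
contact_force: [-1.1, 0.3, 0.4]
gripper_width: 0.0788
gripper_force: 0.0
```

Run:
```python
from h import *
st()
for n in("top","scene"):
    c=r.capture(n); W=cloud(c); cv2.imwrite(f"pics/{n}_end.png",c["pixels"][...,::-1])
    for nm,x,y,hx,hy,lo,hi in(("rest",.497,.363,.1,.05,.095,.13),("near",.483,-.315,.085,.035,.045,.09),("far",.48,-.4055,.085,.035,.045,.09)):
        q=W[(abs(W[...,0]-x)<hx)&(abs(W[...,1]-y)<hy)&(W[...,2]>lo)&(W[...,2]<hi)]; rc=cv2.minAreaRect((q[:,:2]*1000).astype(np.float32))
        t=q[q[:,2]>np.percentile(q[:,2],60)]; A=np.c_[t[:,:2],np.ones(len(t))]; k=np.linalg.lstsq(A,t[:,2],rcond=None)[0]
        print(n,nm,[np.round(v,1) for v in rc],np.round(np.percentile(q[:,2],[50,90]),4),"slope",np.round(k[:2],3))
```

```text
t 42.6 tcp [0.3333 0.1698 0.2367] rot [-179.8   -0.    -3.6] w 0.0788 gf 0.0
 F [-1.08  0.25  0.39] M [ 0.054 -0.06  -0.013]  tool F [-1.09 -0.19 -0.39] M [0.058 0.057 0.013]
top rest [array([514.7, 362.5]), array([ 48.1, 111.6]), np.float64(87.1)] [0.1039 0.1078] slope [-0.002 -0.023]
top near [array([ 483. , -311.4]), array([ 48.8, 150.6]), np.float64(87.4)] [0.0538 0.058 ] slope [-0.     0.009]
top far [array([ 479.3, -402.6]), array([ 48.9, 150.6]), np.float64(86.9)] [0.0537 0.058 ] slope [0.001 0.004]
scene rest [array([496. , 361.9]), array([ 42.1, 156.3]), np.float64(86.4)] [0.1032 0.1053] slope [ 0.    -0.003]
scene near [array([ 483.7, -312.2]), array([ 44.3, 154.5]), np.float64(85.9)] [0.0528 0.0554] slope [ 0.003 -0.001]
scene far [array([ 482. , -401.6]), array([ 38.6, 152.8]), np.float64(87.1)] [0.0527 0.0551] slope [0.003 0.013]
```

View pics/top_end.png

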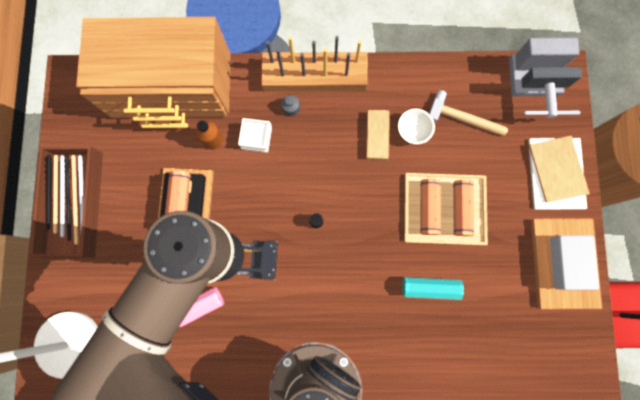

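The final picture shows one case seated in the rest (176,195), two cases flat in the tray (430,206) and (463,206), and the bystanders where they were. The measured heights and slopes agree.

```bash
python3 -c "
from h import *
print(r.close_job())"
```

```text
the job is handed in; nothing more can be done
None
```

I handed the job in at about 43 s with the loose-slug case (the copper one that lay farthest from the robot), rocked twice each way, seated in the V groove and the two sound cases flat in the tray; the hand-in returned no verdict.

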